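Brace the jar in its holder and twist off the tight lid

ROBOT

A 6-joint arm with a two-finger parallel gripper is mounted at the origin on a cart in front of the work surface, level with it; the furniture and walls round the work are solid. World frame = base frame: x ahead of the robot, y to its left, z up, the work surface at z = 0. Lengths are in m, angles in rad, forces in N, time in s.
With the tool pointing down it reaches from about 0.3 to 0.775 m from the base axis. Payload 14.6 kg.
Tool frame: the origin (TCP) lies at the very end of the fingers, on their centre line; the grasp point (between the pads) lies 19 mm behind it; y points along the fingers, z is the direction in which the jaws open and shut, and the axes are right-handed (so a half turn about y gives the same grasp; the last joint's range is limited). The gripper opens to 94 mm and grips with 3 to 60 N. Pads are 16 mm wide; open, the fingers measure 119 mm over their backs; the gripper's body (75 mm by 177 mm) begins 78 mm behind the grasp point.
Start: joints at [1.034, 0.3, 1.521, -0, 1.321, -0.067], TCP at [0.249, 0.49, 0.205] pointing down, gripper open.
Joint ranges: [-3.03, 3.03], [-0.79, 2.21], [0.23, 2.52], [-1.04, 4.18], [0, 3.07], [-2.55, 2.55]. Speed limits (rad/s): [2.22, 2.22, 2.57, 3.14, 3.14, 3.14].

INTERFACE

Orientations are given as [roll, pitch, yaw] about the fixed x, y, z axes, in that order (R = Rz(yaw) Ry(pitch) Rx(roll)).
In Python, from station import get_obs, camera, hand_in, masks_of gives the robot as it stands.
- The arm moves only by the shell command python3 -m jog 'ROWS' [FORCE]. ROWS is text: rows parted by semicolons, each of 7 numbers parted by spaces: the shift along the world's x, y, z in mm, then the turn, a rotation vector about the world's x, y, z in degrees, then the closure, from 0 (fully open) to 1 (shut). A call has 1 to 10 rows; each row is the pose to reach, as a shift and turn from the pose measured when the call began; what a row does not reach only later rows make up. A row lasts 1/12 s, in which the tool goes at most 41.7 mm and 7.16 degrees, less where a joint would pass 70% of its speed; a pose out of reach is approached as far as the arm can. A call with a gripper value outside its range is refused whole. The fingers move at their own pace and stop on an object; FORCE is the grip in N (left out, the last holds). Time passes only in rows, so rows that repeat a pose let the fingers close. It gives the time, the measured TCP pose, the force and the opening at its end, in the units of the state.
- get_obs(): the state, without advancing time (a new reading comes with each control period).
- camera(name): name is "side" or "top" or "wrist"; returns a dict with "img" (420x560x3 uint8, red, green, blue), "range_z" (420x560 float32, m along the optical axis (not along the pixel's ray), 0 where there is no reading), "fx", "fy", "cx", "cy" (pixels), "k1" (the pictures are not rectified: a ray, as slopes to the right and down, at radius r is drawn at 1 + k1 r^2 times it, then the intrinsics apply), "rvec" (rotation vector, rad) and "tvec" (3), from world to camera coordinates, as OpenCV has them. Camera axes: x right, y down, z forward; pixel columns grow to the right and rows downward; lengths in m; the calibration is good to about 2 mm. A picture is of the moment at which its call begins.
- hand_in(): hands the job in, once; it reports no verdict.
Trained networks look in the newest picture that a camera, given by its name, has taken for a name from the list of things; names that differ only in an ending like _2 or _b are one class to them, and where a whole thing is asked for, a point or a joint stands for the part that bears it (a point fixed in the world has none). Each returns a list of dicts, best first, with "conf" (0 to 1); they miss things now and then, are a little off and sometimes report something else, mostly with a low value. They report only what shows in the picture. A call takes as long as a camera call. They do not tell look-alikes from the thing itself.
- masks_of(thing, camera): "mask" (420x560 bool, what is visible of it) and "extent" ([left, top, right, bottom] in pixels, round what is visible of it).
The state is a dict: "time_s": time; "qpos": joint angles; "joint_vel": joint speeds; "tau": joint torques, N m; "ee_pos": TCP position; "eef_rot": TCP orientation; "force": force on the tool from outside, world axes, zero at the start; "moment": the same for the moment, N m; "grip_width": finger opening in m.
Only numpy, scipy, OpenCV 4.12 (cv2) and the standard library are available. Lean on these libraries where they do the work, as an engineer would, in place of code of your own. Each camera call takes 0.05 s, during which the arm holds its last target.

TASK

Push the raised lever of the wooden jar holder all the way down so that its jaw grips the jar of nuts, then twist the tight steel lid anticlockwise until it lets go of the jar. Lift the lid straight up and finish while still holding it, level and still, centred just above the open mouth: fully clear of the jar, by a centimetre or two. Leave the lever down and the jar standing in the holder, and do not push the spice jar and the mill behind it about.

Things in the scene. Friction and masses are not known exactly. Their poses are not given: they have to be found in the camera images.
- lever (a joint): lever of the holder: 0 rad raised (55 degrees above level), 0.92 fully down (about 2 degrees above level); starts at 0 to 0.15, counts as down from 0.78. Stays where left (dry friction); takes 5 to 10 N along its arc at the knob. Near the end of its swing its sprung jaw grips the jar. Lowering swings the knob outward, away from the jar, and down, in the upright plane through jar and pivot
- lever_knob (a point): centre of the round black knob, 20 mm across, at the free end of the steel lever (blade 14 mm wide, 6 mm thick); 78 mm from the pivot
- lever_pivot (a point): the lever's pivot, fixed to the holder, 52 mm above the worktop and 84 mm from the middle of the holder's jar seat. Its axes are the holder's: z up, -y from the jar seat outward toward the lever's knob, x along the pivot axis
- holder: jar holder fixed to the worktop: beech board 124 x 196 x 16 mm with two upright rubber-faced cheeks (70 mm high above the worktop) on the +y side of the jar and the lever on the -y side. Origin on the worktop under the middle of the jar seat; axes as lever_pivot's. Its place and yaw change
- jar_mouth (a point): centre of the mouth (top of the seal) of the round glass jar: body 72 mm across and 70 mm high, then a shoulder and a 41 mm neck; the mouth is 103 mm above the jar's foot, which stands loosely on a 36 mm round boss, 18 mm above the worktop. z up. Until the lever is down the jar turns with the lid and can shift 3 mm; clamping centres it in the holder
- lid (a point): centre (half-way up) of the round steel twist-off lid: 58 mm across, 20 mm high, knurled side, flat top; z up. On the jar its centre is 7 mm below jar_mouth. Its skirt is clear of the mouth once its centre is 12 mm above jar_mouth (19 mm of lift). Fully tight, its x axis points the same way as jar_mouth's
- cap: the same lid as a body, 50 g; origin at the middle of its open underside. Three inner lugs sit under ledges on the neck, pressed up by a sprung seal (24 N): it turns tightly (about 0.5 N m). Starting 0 to 8 degrees from tight, it lets go after 44 to 52 degrees anticlockwise (from above) and meets a stop 32 degrees farther; 64 degrees frees it in every case. It then lifts off straight, without turning
- jar: the same jar as a body, 0.4 kg; origin at the centre of its foot, z up
- spice_jar: small closed spice jar, 44 mm across, 105 mm high, standing behind the holder (its +x side), 105 to 130 mm from the jar seat's middle, beside the mill; a bystander. Origin under its middle
- mill: small glass mill with a pale domed top, 44 mm across, 90 mm high, standing behind the holder (its +x side), 105 to 130 mm from the jar seat's middle, beside the spice jar; a bystander. Origin under its middle
There are look-alikes about, which are no part of the job. There is more than one size of the cap; the one meant has the size given above.

How it is judged:
By the outcome, as a careful person would: the job done as asked, in the order asked, and still so for the second after the job is handed in, while the arm keeps its last pose, push and grip.
It also fails if it takes over 42 s, if anything falls off the work surface, if the arm or the gripper's body presses on something with over 40 N, if the wrist force passes 120 N, or if a joint passes its speed limit or range.

## Working session

There is one attempt and no reset: what is moved stays moved. The work goes in short steps, Python scripts to look and compute and a shell command to move; the robot and the scene stay as the last step left them, time stands still between calls to the robot, and variables do not carry over. Pictures are saved under pics/ and viewed, and the job is handed in when it is done.

```bash
ls; mkdir -p pics
python3 - <<'E'
from station import *
import cv2,numpy as np
o=get_obs()
for k,v in o.items(): print(k,np.round(v,4))
for n in ["side","top","wrist"]:
    c=camera(n); np.savez(f"{n}0.npz",**c)
    cv2.imwrite(f"pics/{n}0.png",c["img"][:,:,::-1])
    print(n,c["fx"],c["k1"],c["rvec"],c["tvec"])
    for t in ["cap","lever_knob","jar","holder","spice_jar","mill"]:
        for m in masks_of(t,n)[:3]: print("  ",t,round(float(m["conf"]),2),m["extent"])
E
```

```text
pics
time_s 0.0
qpos [ 1.0344  0.3005  1.5216 -0.      1.3207 -0.0666]
joint_vel [ 0.0008  0.0002 -0.002  -0.0013  0.0009  0.0022]
tau [ 7.00000e-04 -5.31803e+01 -3.52741e+01  7.08000e-02  2.44000e-02
 -1.00000e-04]
ee_pos [0.2489 0.4902 0.2049]
eef_rot [-1.572e+00  1.000e-04 -4.698e-01]
force [-0.133  -0.6271 -0.0261]
moment [ 0.0137 -0.0142  0.0188]
grip_width 0.094
side 414.47961045858 -0.10046483895452729 [ 2.08038656 -0.92695727  0.42008227] [-0.36336284  0.34839254  0.55485838]
   cap 0.84 [314.3, 253.9, 340.7, 278.2]
   cap 0.74 [246.3, 162.7, 272.6, 189.7]
   cap 0.63 [248.6, 264.3, 292.2, 300.3]
   lever_knob 0.5 [291.3, 194.2, 318.8, 217.8]
   jar 0.95 [243.5, 183.8, 277.8, 221.7]
   jar 0.68 [292.8, 166.0, 312.7, 206.3]
   holder 0.96 [222.6, 190.5, 320.0, 255.4]
   spice_jar 0.73 [259.7, 146.5, 281.3, 185.7]
   mill 0.82 [292.4, 167.2, 310.0, 202.5]
top 413.89998282655705 -0.11310487933242538 [ 2.12861574 -2.12934436  0.17920199] [0.04756946 0.59656492 0.83236045]
   cap 0.92 [238.4, 194.5, 266.4, 224.9]
   cap 0.9 [307.2, 260.1, 346.4, 299.0]
   cap 0.9 [337.9, 221.6, 359.9, 237.5]
   lever_knob 0.62 [290.4, 195.6, 322.1, 215.9]
   jar 0.56 [235.2, 204.8, 269.3, 234.9]
   holder 0.77 [217.8, 185.6, 321.4, 247.3]
   holder 0.35 [237.3, 194.4, 265.0, 225.2]
   spice_jar 0.68 [205.1, 155.1, 232.8, 182.6]
   mill 0.9 [255.0, 153.5, 273.3, 180.9]
wrist 341.9841924402614 -0.018073385155317544 [-2.46271763 -1.50924773 -0.21975286] [-0.55002999 -0.02947522  0.39285298]
```

Run:
```python
import cv2,numpy as np
a=cv2.imread("pics/side0.png");b=cv2.imread("pics/top0.png")
cv2.imwrite("pics/side0c.png",cv2.resize(a[130:310,200:400],None,fx=3.3,fy=3.3,interpolation=cv2.INTER_CUBIC))
cv2.imwrite("pics/top0c.png",cv2.resize(b[140:310,190:370],None,fx=3.3,fy=3.3,interpolation=cv2.INTER_CUBIC))
```

```text
(no output)
```

View pics/side0.png

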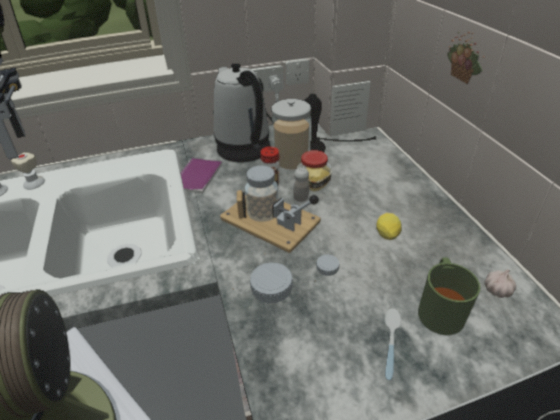

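View pics/side0c.png

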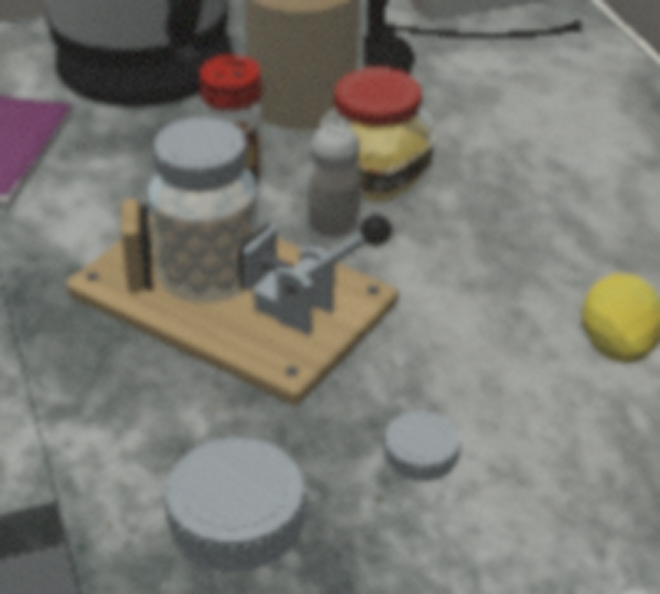

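View pics/top0c.png

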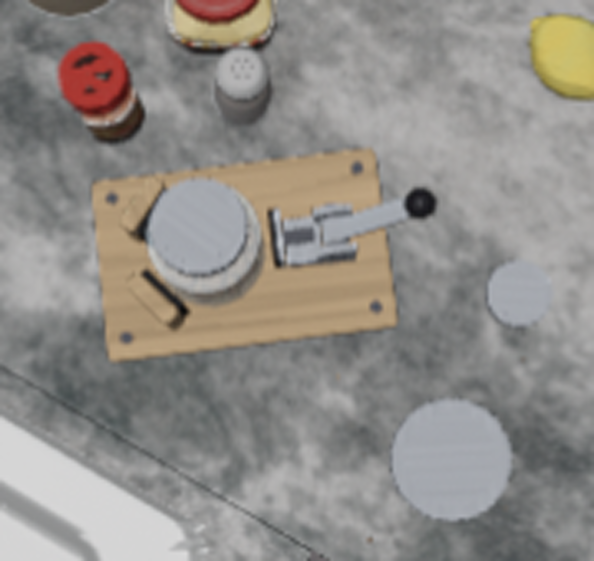

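View pics/top0.png

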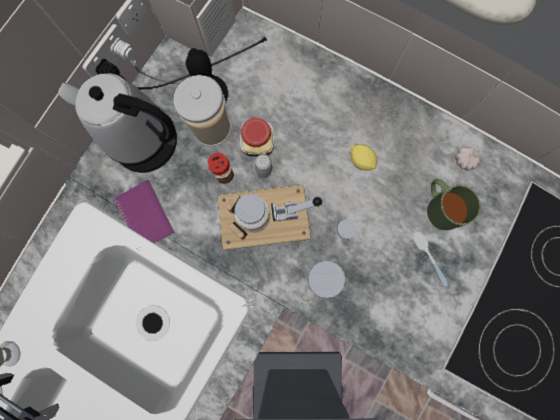

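The side picture shows the jar of nuts in the holder at (260,200), with its lid at (259,176) and the knob at (314,200). There are three steel lids in the top picture: the one on the jar at (252,210), a loose larger one at (327,280) and a loose smaller one at (348,229). The lid meant is the one on the jar. I'll confirm that by size.

```bash
cat > h.py <<'E'
import numpy as np,cv2
def P(c):
    R=cv2.Rodrigues(np.array(c["rvec"],float))[0]; return R,np.array(c["tvec"],float).ravel()
def ray(c,uv):
    uv=np.atleast_2d(np.array(uv,float)); k=float(c["k1"])
    d=np.c_[(uv[:,0]-c["cx"])/c["fx"],(uv[:,1]-c["cy"])/c["fy"]]; s=d.copy()
    for _ in range(20): s=d/(1+k*(s**2).sum(1,keepdims=True))
    return np.c_[s,np.ones(len(s))]
def pts(c,uv):
    uv=np.atleast_2d(np.array(uv)).astype(int); z=np.asarray(c["range_z"])[uv[:,1],uv[:,0]]
    R,t=P(c); ok=z>0
    return (ray(c,uv)[ok]*z[ok,None]-t)@R
def atz(c,uv,z):
    R,t=P(c); o=-R.T@t; d=ray(c,uv)@R
    return o+d*((z-o[2])/d[:,2])[:,None]
def proj(c,X):
    R,t=P(c); q=np.atleast_2d(X)@R.T+t; s=q[:,:2]/q[:,2:]; s=s*(1+float(c["k1"])*(s**2).sum(1,keepdims=True))
    return np.c_[s[:,0]*c["fx"]+c["cx"],s[:,1]*c["fy"]+c["cy"]]
def tri(cs,uvs):
    A=0;b=0
    for c,uv in zip(cs,uvs):
        R,t=P(c);o=-R.T@t;d=(ray(c,uv)@R)[0];d/=np.linalg.norm(d);M=np.eye(3)-np.outer(d,d);A=A+M;b=b+M@o
    return np.linalg.solve(A,b)
def mp(c,m): 
    v,u=np.nonzero(m); return pts(c,np.c_[u,v])
E
python3 - <<'E'
from station import *
from h import *
C={}
for n in ["top","side"]:
    c=camera(n);C[n]=c
    print(n)
    for t in ["cap","lever_knob","holder","jar","spice_jar","mill"]:
        for m in masks_of(t,n)[:3]:
            X=mp(c,m["mask"]); v,u=np.nonzero(m["mask"])
            zt=np.percentile(X[:,2],90)
            k=X[abs(X[:,2]-zt)<.004] if t!="holder" else X
            ctr=(k[:,:2].min(0)+k[:,:2].max(0))/2
            print(t,round(float(m["conf"]),2),"pix",u.mean().round(1),v.mean().round(1),"ztop",zt.round(4),"med",np.median(k,0).round(4),"ctr",ctr.round(4),"size",np.ptp(k[:,:2],axis=0).round(3))
            if t=="holder" and m["conf"]>.5:
                kk=X[abs(X[:,2]-.016)<.006]; r=cv2.minAreaRect((kk[:,:2]*1000).astype(np.float32)); print("  rect",r, np.median(kk[:,2]))
            if t=="cap":
                # circle by enclosing in pixels
                e,_=cv2.minEnclosingCircle(np.c_[u,v].astype(np.float32)); print("   encl",e,_)
E
```

```text
top
cap 0.68 pix 249.9 209.0 ztop 0.1258 med [0.5939 0.115  0.1242] ctr [0.5943 0.1149] size [0.057 0.055]
   encl (249.80543518066406, 209.05648803710938) 15.103896141052246
cap 0.66 pix 346.7 228.9 ztop 0.0172 med [ 0.5689 -0.0912  0.0154] ctr [ 0.5692 -0.0912] size [0.041 0.045]
   encl (346.7885437011719, 229.31027221679688) 10.469651222229004
lever_knob 0.56 pix 304.4 205.4 ztop 0.1174 med [ 0.6086 -0.0175  0.1171] ctr [ 0.6091 -0.0177] size [0.018 0.016]
lever_knob 0.51 pix 262.9 166.4 ztop 0.088 med [0.7012 0.0924 0.0871] ctr [0.7019 0.0935] size [0.027 0.027]
holder 0.75 pix 268.1 217.9 ztop 0.0679 med [0.5881 0.0707 0.0163] ctr [0.5953 0.0832] size [0.143 0.228]
  rect ((595.419921875, 95.1234359741211), (124.51504516601562, 196.32154846191406), 7.188637733459473) 0.015657270552426213
jar 0.63 pix 255.6 221.8 ztop 0.0926 med [0.573  0.1029 0.0911] ctr [0.5894 0.1157] size [0.06 0.07]
spice_jar 0.94 pix 220.2 168.1 ztop 0.1068 med [0.6925 0.186  0.1056] ctr [0.6933 0.1862] size [0.042 0.042]
mill 0.88 pix 262.8 166.9 ztop 0.0883 med [0.701  0.0924 0.0873] ctr [0.7018 0.0925] 
[... 685 characters left out ...]
3] ctr [ 0.6073 -0.0201] size [0.011 0.014]
holder 0.56 pix 274.4 221.6 ztop 0.0639 med [0.5733 0.0494 0.017 ] ctr [0.6181 0.1015] size [0.19  0.259]
  rect ((595.3185424804688, 93.24789428710938), (126.09374237060547, 196.64756774902344), 7.146390438079834) 0.016400736663610083
holder 0.45 pix 260.1 176.0 ztop 0.1257 med [0.5885 0.108  0.124 ] ctr [0.6536 0.187 ] size [0.18  0.205]
jar 0.6 pix 260.3 200.5 ztop 0.0954 med [0.5775 0.0969 0.0946] ctr [0.5911 0.1118] size [0.064 0.061]
spice_jar 0.73 pix 270.9 161.0 ztop 0.1049 med [0.6907 0.1825 0.1045] ctr [0.6926 0.1849] size [0.04  0.043]
mill 0.61 pix 300.7 185.7 ztop 0.0864 med [0.6991 0.0882 0.0873] ctr [0.6618 0.0547] size [0.104 0.1  ]
```

The lid on the jar measures about 57 mm with its top at z = 0.124, which matches 58 mm. The loose lids are about 80 mm and 43 mm across. Next is one enlarged crop to confirm, while I start the free travel towards the knob.

```bash
python3 - <<'E'
import cv2
b=cv2.imread("pics/top0.png")
cv2.imwrite("pics/lidc.png",cv2.resize(b[180:250,215:330],None,fx=6,fy=6,interpolation=cv2.INTER_CUBIC))
E
python3 -m jog '180 -255 0 0 0 -56 1;180 -255 0 0 0 -56 1;180 -255 0 0 0 -56 1;180 -255 0 0 0 -56 1;180 -255 0 0 0 -56 1;180 -255 0 0 0 -56 1;180 -255 0 0 0 -56 1;180 -255 0 0 0 -56 1;180 -255 0 0 0 -56 1'
```

```text
time_s: 2.5
ee_pos: [0.4309, 0.2324, 0.2055]
eef_rot: [-1.57, -0.0, -1.458]
force: [-0.5, -0.2, 0.3]
grip_width: 0.0373
```

View pics/lidc.png

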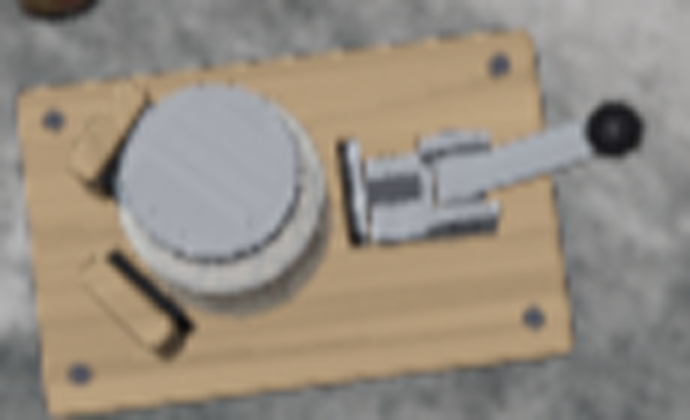

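The crop shows the jar's lid at about (250,209) in the top picture, the cheeks to its left, and the lever with the black knob at about (317,202). Next I'll triangulate the knob from both cameras.

Run:
```python
from h import *
cs=[];uv=[]
for n,(x0,y0,x1,y1) in {"top":(305,190,330,215),"side":(304,190,325,212)}.items():
    c=dict(np.load(f"{n}0.npz")); g=c["img"].max(2)[y0:y1,x0:x1]
    v,u=np.nonzero(g<60); print(n,len(u),u.mean()+x0,v.mean()+y0,np.ptp(u),np.ptp(v), np.median(pts(c,np.c_[u+x0,v+y0]),0))
    cs.append(c);uv.append((u.mean()+x0,v.mean()+y0))
K=tri(cs,uv);print("knob",K)
for c,p in zip(cs,uv): print(proj(c,K)-p)
S=np.array([.5937,.1143]);a=np.radians(7.17);u=np.array([np.sin(a),-np.cos(a)])
d=K[:2]-S;print("radial",d@u,"lat",d@[np.cos(a),np.sin(a)], "theta",np.degrees(np.arctan2(K[2]-.052,d@u-.084)))
for t in [55,50,45,40,30,20,10,2,0]:
    r=.084+.078*np.cos(np.radians(t));print(t,(S+r*u).round(4),round(.052+.078*np.sin(np.radians(t)),4))
```

```text
top 56 317.05357142857144 201.42857142857142 8 7 [ 0.60790637 -0.01752351  0.11786024]
side 48 313.6041666666667 199.39583333333334 7 7 [ 0.60518965 -0.0235222   0.11535454]
knob [ 0.6105588  -0.01862147  0.10972315]
[[ 0.20689366 -0.22737795]]
[[-0.302939    0.06710687]]
radial 0.1339862614687576 lat 0.00013653552573470422 theta 49.10856472994424
55 [ 0.6098 -0.0134] 0.1159
50 [ 0.6104 -0.0188] 0.1118
45 [ 0.6111 -0.0238] 0.1072
40 [ 0.6116 -0.0283] 0.1021
30 [ 0.6126 -0.0361] 0.091
20 [ 0.6133 -0.0418] 0.0787
10 [ 0.6138 -0.0453] 0.0655
2 [ 0.6139 -0.0464] 0.0547
0 [ 0.6139 -0.0464] 0.052
```

```bash
python3 -m jog '180 -251 -20 0 0 0 1;180 -251 -20 0 0 0 1;180 -251 -20 0 0 0 1;180 -251 -20 0 0 0 1;180 -251 -20 0 0 0 1;180 -251 -20 0 0 0 1;180 -251 -20 0 0 0 1;180 -251 -60 0 0 0 1;180 -251 -60 0 0 0 1;180 -251 -60 0 0 0 1'
python3 - <<'E'
from station import *
import cv2
for n in ["side","top"]:
    c=camera(n);cv2.imwrite(f"pics/{n}1.png",cv2.resize(c["img"][130:290,200:400,::-1],None,fx=3,fy=3))
a=cv2.hconcat([cv2.imread("pics/side1.png"),cv2.imread("pics/top1.png")]);cv2.imwrite("pics/k1.png",cv2.resize(a,(800,320)))
E
```

```text
time_s: 3.33
ee_pos: [0.61, -0.0186, 0.143]
eef_rot: [-1.575, 0.001, -1.458]
force: [-0.6, 0.3, 0.9]
grip_width: 0.0004
```

View pics/k1.png

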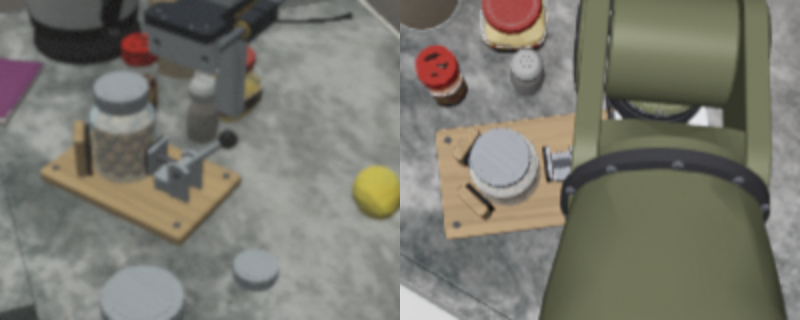

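The side picture shows the closed fingertips above the knob at about (228,138) in the combined view. I'll press down along the arc.

```bash
python3 -m jog '0 0 -10 0 0 0 1;0 0 -18 0 0 0 1;0 -1 -22 0 0 0 1;1 -5 -26 0 0 0 1;1 -8 -29 0 0 0 1;1.5 -10 -32 0 0 0 1;2 -14 -37 0 0 0 1;2.5 -17 -42 0 0 0 1;2.5 -17 -42 0 0 0 1' 40
```

```text
time_s: 4.18
ee_pos: [0.6138, -0.0362, 0.1049]
eef_rot: [-1.569, -0.002, -1.457]
force: [-0.9, -3.4, 4.2]
grip_width: 0.0002
```

```bash
python3 -m jog '-0.5 -2 -8 0 0 0 1;-0.5 -4 -13 0 0 0 1;-0.5 -6 -18 0 0 0 1;0 -8 -24 0 0 0 1;0 -9 -30 0 0 0 1;0 -10 -35 0 0 0 1;0 -10 -39 0 0 0 1;0 -10 -42 0 0 0 1;0 -10 -42 0 0 0 1'
```

```text
time_s: 4.93
ee_pos: [0.6151, -0.0479, 0.0646]
eef_rot: [-1.565, -0.005, -1.458]
force: [-0.1, -6.3, 11.8]
grip_width: 0.0003
```

Run:
```python
from station import *
import cv2
c=camera("side");cv2.imwrite("pics/s2.png",cv2.resize(c["img"][130:290,200:400,::-1],None,fx=3.5,fy=3.5))
print(get_obs()["ee_pos"],get_obs()["force"])
```

```text
[ 0.61501631 -0.04782288  0.06457597] [ 0.04831444 -6.383317   10.46597417]
```

View pics/s2.png

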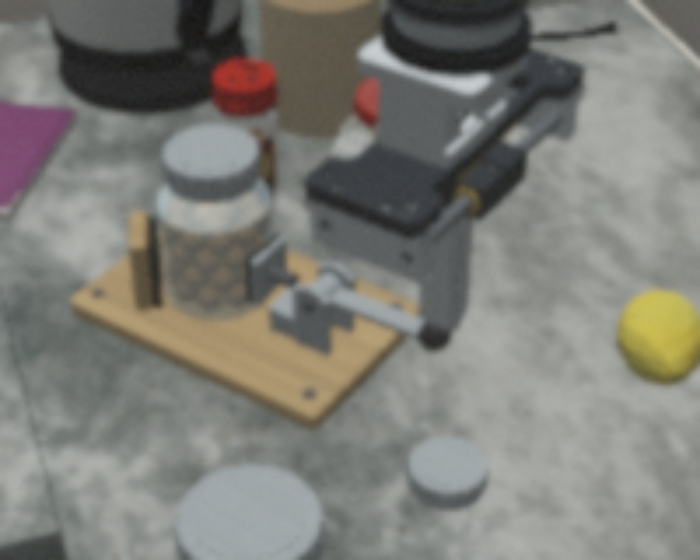

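The lever at (380,310) in the crop looks nearly level, with the tip on the knob. A slightly deeper push will show whether it has reached its stop.

```bash
python3 -m jog '0 0 -2 0 0 0 1;0 0 -4 0 0 0 1;0 0 -5 0 0 0 1;0 0 -5 0 0 0 1'
python3 -m jog '0 0 10 0 0 0 1;0 0 50 0 0 0 1;0 0 90 0 0 0 0.2;0 0 110 0 0 0 0;0 0 120 0 0 0 0;0 0 120 0 0 0 0'
```

```text
time_s: 5.32
ee_pos: [0.616, -0.0483, 0.0634]
eef_rot: [-1.562, -0.006, -1.458]
force: [-14.3, 2.2, 34.3]
grip_width: 0.0006
time_s: 5.82
ee_pos: [0.6166, -0.0487, 0.1852]
eef_rot: [-1.559, -0.007, -1.458]
force: [0.3, -0.9, 0.3]
grip_width: 0.0235
```

The force rose to 34 N with under 1.5 mm of travel, so the lever is at its stop. I'll look again from here.

```bash
cat > m.py <<'E'
import sys
from station import *
from h import *
from scipy.spatial.transform import Rotation as Ro
def rv(yaw):
    o=get_obs();r=o["eef_rot"]
    A=Ro.from_euler("xyz",r);B=Ro.from_euler("xyz",[-np.pi/2,0,yaw]);return (B*A.inv()).as_rotvec(degrees=True)
def sh(t): return (np.array(t)-get_obs()["ee_pos"])*1000
E
python3 - <<'E'
from m import *
for n in ["side","top","wrist"]:
    c=camera(n);cv2.imwrite(f"pics/{n}3.png",c["img"][:,:,::-1]);np.savez(f"{n}3.npz",**c)
    for t in ["cap","lever_knob"]:
      for m in masks_of(t,n)[:3]:
        X=mp(c,m["mask"]); 
        if len(X)<5: print(n,t,"noX",m["extent"]);continue
        zt=np.percentile(X[:,2],90);k=X[abs(X[:,2]-zt)<.004];v,u=np.nonzero(m["mask"])
        print(n,t,round(float(m["conf"]),2),u.mean().round(),v.mean().round(),zt.round(4),((k.min(0)+k.max(0))/2).round(4),np.ptp(k,axis=0).round(3))
print(rv(-1.93),sh([.5937,.1143,.185]),get_obs()["qpos"])
a=cv2.imread("pics/side3.png")[130:290,200:400];cv2.imwrite("pics/s3c.png",cv2.resize(a,None,fx=3.5,fy=3.5))
E
```

```text
side cap 0.84 260.0 176.0 0.1257 [0.5942 0.1154 0.1247] [0.056 0.058 0.005]
side cap 0.74 327.0 265.0 0.017 [ 0.5671 -0.0937  0.0159] [0.044 0.044 0.006]
side cap 0.69 271.0 282.0 0.0288 [ 0.4571 -0.0441  0.0279] [0.079 0.077 0.006]
side lever_knob 0.58 311.0 219.0 0.0625 [ 0.609  -0.0089  0.0624] [0.021 0.09  0.008]
top cap 0.86 250.0 209.0 0.1257 [0.5934 0.1168 0.1257] [0.055 0.056 0.008]
top lever_knob 0.63 296.0 209.0 0.0609 [0.6028 0.0207 0.0604] [0.021 0.043 0.007]
wrist cap 0.94 276.0 8.0 0.1258 [0.5979 0.0931 0.1246] [0.041 0.011 0.006]
wrist cap 0.82 232.0 220.0 0.0171 [ 0.5686 -0.0899  0.0158] [0.042 0.043 0.005]
wrist cap 0.77 126.0 165.0 0.0292 [ 0.4589 -0.0419  0.0281] [0.077 0.078 0.006]
wrist lever_knob 0.89 277.0 148.0 0.0627 [ 0.6094 -0.006   0.0626] [0.027 0.092 0.008]
[  0.36765997   0.40134452 -27.06017326] [-22.07698212 162.57127758   2.40906669] [-0.13602928  0.46375936  1.3500535  -0.00350914  1.31900467 -0.24825888]
```

View pics/s3c.png

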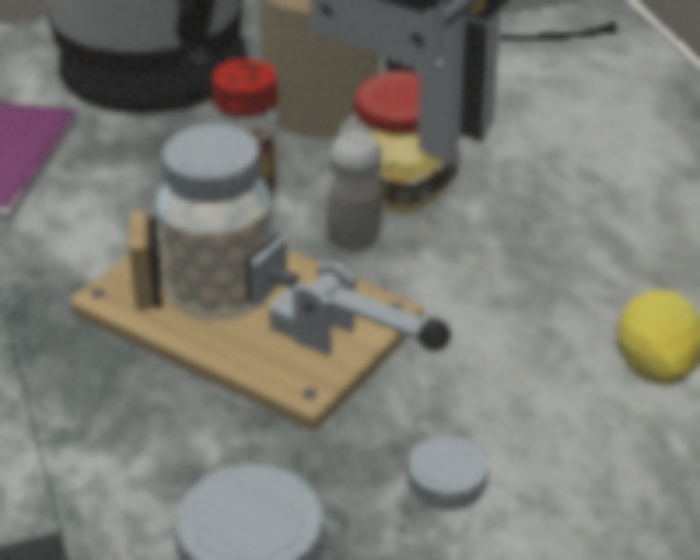

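View pics/wrist3.png

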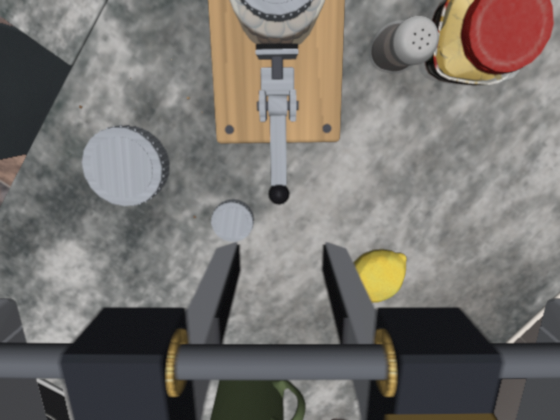

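The lever is down: its knob is at (434,333) in the side crop and (279,194) in the wrist picture. Next I'll move part of the way and measure the lid with the wrist camera.

```bash
python3 -m jog '-22 30 2 0.4 0.4 0 0;-22 60 2 0.4 0.4 0 0;-22 60 2 0.4 0.4 0 0;-22 60 2 0.4 0.4 0 0;-22 60 2 0.4 0.4 0 0'
python3 - <<'E'
from m import *
def circ(n,c,m):
    v,u=np.nonzero(m); X=mp(c,m); 
    # top face edge by mask of depth-plane points
    z=c["range_z"]; ok=z[v,u]>0; u,v=u[ok],v[ok]
    W=pts(c,np.c_[u,v]); s=W[:,2]>.119
    e=np.zeros(z.shape,np.uint8); e[v[s],u[s]]=255
    e=cv2.morphologyEx(e,cv2.MORPH_OPEN,np.ones((3,3)))
    k=max(cv2.findContours(e,cv2.RETR_EXTERNAL,cv2.CHAIN_APPROX_NONE)[0],key=len)[:,0]
    w=atz(c,k,.124)[:,:2]; A=np.c_[2*w,np.ones(len(w))]; q=np.linalg.lstsq(A,(w**2).sum(1),rcond=None)[0]
    print(n,"circ",q[:2].round(4),"r",np.sqrt(q[2]+q[0]**2+q[1]**2).round(4), "med z",np.median(W[s][:,2]).round(4))
for n in ["wrist","side","top"]:
    c=camera(n)
    if n=="wrist":cv2.imwrite("pics/wrist4.png",c["img"][:,:,::-1])
    for m in masks_of("cap",n):
        X=mp(c,m["mask"])
        if len(X) and np.percentile(X[:,2],90)>.11: circ(n,c,m["mask"])
    for m in masks_of("lever_knob",n)[:1]:
        v,u=np.nonzero(m["mask"]&(c["img"].max(2)<60)); print(n,"knob",u.mean(),v.mean(),atz(c,[[u.mean(),v.mean()]],.0547+(0.004)))
print(rv(-1.93),sh([.5937,.1143,.185]),get_obs()["ee_pos"])
E
```

```text
time_s: 6.68
ee_pos: [0.5939, 0.0114, 0.1844]
eef_rot: [-1.569, 0.002, -1.457]
force: [-0.7, -0.1, -0.8]
grip_width: 0.0924
wrist circ [0.5947 0.1163] r 0.0285 med z 0.1252
wrist knob 294.0278884462151 255.57370517928288 [[ 0.61351945 -0.04359991  0.0587    ]]
side circ [0.5928 0.1138] r 0.03 med z 0.1247
side knob 323.6666666666667 225.44444444444446 [[ 0.60977293 -0.04801044  0.0587    ]]
top circ [0.593 0.118] r 0.0266 med z 0.124
[ -0.12178691   0.09659683 -27.04294657] [-7.96168179e-02  1.02795765e+02  4.69156969e-01] [0.59377962 0.01150423 0.18453084]
```

View pics/wrist4.png

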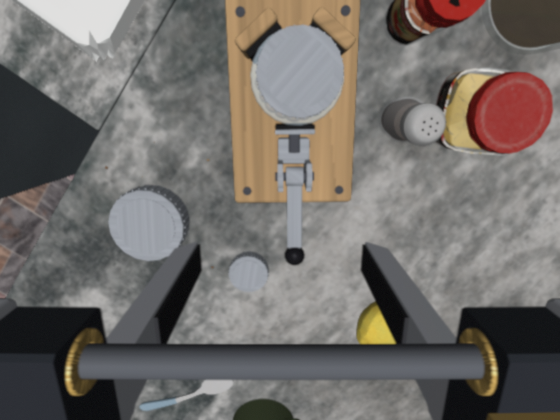

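The wrist picture shows the lid at (297,73) and the lever down with its knob at (294,256). The cameras put the lid centre at about (0.594, 0.1155) ± 1.5 mm. I'll go above it, descend and close gently.

```bash
python3 -m jog '0 40 0 0 0 -7 0;0 80 0 0 0 -14 0;0 104 0 0 0 -21 0;0 104 0 0 0 -27 0;0 104 0 0 0 -27 0;0 104 -20 0 0 -27 0;0 104 -40 0 0 -27 0;0 104 -40 0 0 -27 0'
python3 - <<'E'
from m import *
for n in ["wrist","side"]:
    c=camera(n);cv2.imwrite(f"pics/{n}5.png",c["img"][:,:,::-1])
a=cv2.imread("pics/side5.png")[100:260,180:380];cv2.imwrite("pics/s5c.png",cv2.resize(a,None,fx=3.5,fy=3.5))
print(rv(-1.93),sh([.594,.1155,.102]),get_obs()["ee_pos"],get_obs()["qpos"])
E
```

```text
time_s: 7.8
ee_pos: [0.5923, 0.1145, 0.141]
eef_rot: [-1.574, -0.0, -1.926]
force: [0.8, -0.3, -1.4]
grip_width: 0.094
[-0.08673148  0.08010999 -0.1327085 ] [  0.18949348   0.67106615 -42.73197313] [0.59381051 0.11482893 0.14473197] [1.29874382e-01 4.72559172e-01 1.42785092e+00 1.39771339e-03
 1.23960194e+00 4.86308400e-01]
```

View pics/s5c.png

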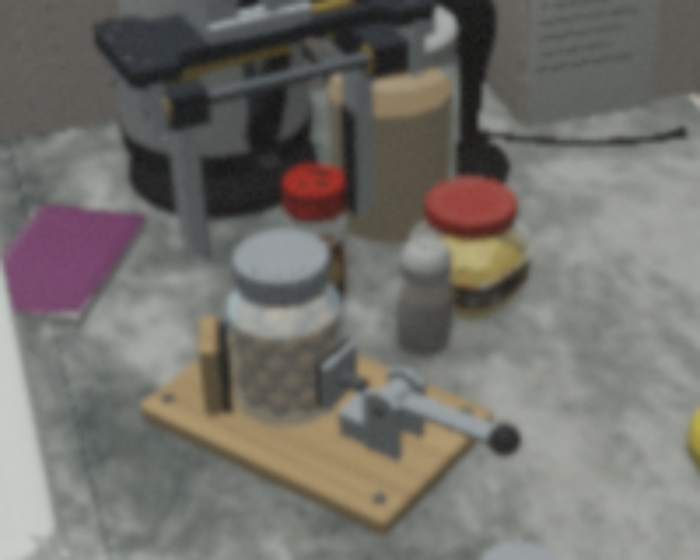

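View pics/wrist5.png

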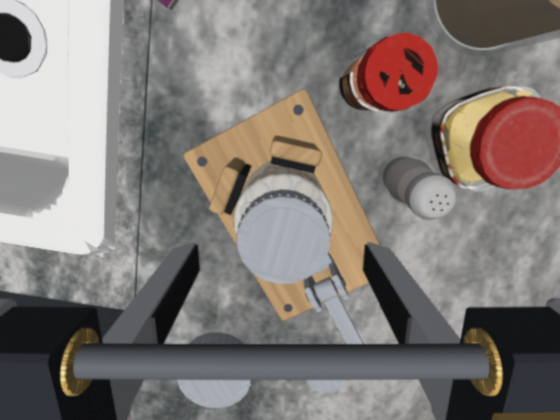

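Run:
```python
from m import *
c=camera("wrist")
for m in masks_of("cap","wrist"):
    v,u=np.nonzero(m["mask"]);W=pts(c,np.c_[u,v]);
    if len(W)==0 or np.median(W[:,2])<.1: continue
    z=c["range_z"];ok=z[v,u]>0;u,v=u[ok],v[ok];s=W[:,2]>.121
    e=np.zeros(z.shape,np.uint8);e[v[s],u[s]]=255
    k=max(cv2.findContours(e,cv2.RETR_EXTERNAL,cv2.CHAIN_APPROX_NONE)[0],key=len)[:,0]
    w=atz(c,k,.124)[:,:2];A=np.c_[2*w,np.ones(len(w))];q=np.linalg.lstsq(A,(w**2).sum(1),rcond=None)[0]
    d=q[:2]-get_obs()["ee_pos"][:2];y=get_obs()["eef_rot"][2]
    print(m["conf"],q[:2],np.sqrt(q[2]+q[0]**2+q[1]**2),"along jaw mm",1000*d@[-np.sin(y),np.cos(y)],"perp",1000*d@[np.cos(y),np.sin(y)],np.median(W[s][:,2]))
```

```text
0.57 [0.59476371 0.11701642] 0.02877356940159144 along jaw mm -0.31855162372260204 perp -1.9266576618541218 0.1250030360222333
```

```bash
python3 -m jog '0.7 1.5 -15 0 0 0 0;0.7 1.5 -30 0 0 0 0;0.7 1.5 -42 0 0 0 0;0.7 1.5 -42 0 0 0 0;0.7 1.5 -42 0 0 0 0'
python3 -m jog '0 0 0 0 0 0 0.3;0 0 0 0 0 0 0.3;0 0 0 0 0 0 0.3;0 0 0 0 0 0 0.5;0 0 0 0 0 0 0.5;0 0 0 0 0 0 0.5;0 0 0 0 0 0 0.5' 8
```

```text
time_s: 8.42
ee_pos: [0.5952, 0.1165, 0.1043]
eef_rot: [-1.568, 0.003, -1.928]
force: [-0.0, -0.5, -0.1]
grip_width: 0.0938
time_s: 9.0
ee_pos: [0.5949, 0.1167, 0.1045]
eef_rot: [-1.569, 0.003, -1.928]
force: [-4.2, 1.1, 3.4]
grip_width: 0.0575
```

Run:
```python
from m import *
o=get_obs();print(o["ee_pos"],o["eef_rot"],o["force"],o["moment"],o["grip_width"])
c=camera("side");cv2.imwrite("pics/s6c.png",cv2.resize(c["img"][100:260,180:380,::-1],None,fx=3.5,fy=3.5))
```

```text
[0.59487232 0.11669402 0.10445476] [-1.56874526  0.0029074  -1.9281078 ] [-4.19109293  1.1422499   3.41974799] [0.08661682 0.85817597 0.02538954] 0.05747899899401221
```

View pics/s6c.png

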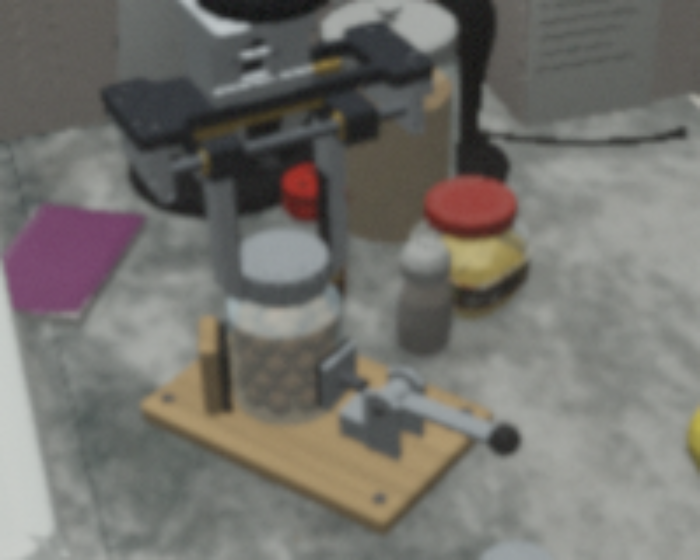

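The side crop shows the fingers astride the lid at (280,270), opening 57.5 mm, with only a few N sideways. I'll grip at 55 N and start turning.

```bash
python3 -m jog '-0.5 0.2 -1 0 0 0 0.6;-0.5 0.2 -1 0 0 0 0.6;-0.5 0.2 -1 0 0 0 0.6;-0.5 0.2 -1 0 0 5 0.6;-0.5 0.2 -1 0 0 10 0.6;-0.5 0.2 -1 0 0 14 0.6;-0.5 0.2 -1 0 0 18 0.6;-0.5 0.2 -1 0 0 22 0.6;-0.5 0.2 -1 0 0 22 0.6' 55
python3 - <<'E'
from m import *
o=get_obs();print(o["ee_pos"],o["eef_rot"],o["force"],o["moment"],o["grip_width"])
E
```

```text
time_s: 9.8
ee_pos: [0.595, 0.117, 0.1044]
eef_rot: [-1.567, 0.003, -1.54]
force: [-1.8, 0.5, 6.7]
grip_width: 0.0567
[0.59503275 0.11696201 0.10439357] [-1.56659451  0.00321581 -1.53994899] [-1.83530782  0.52728074  6.72260895] [ 0.03065293  0.35872834 -0.0106803 ] 0.056708820553202234
```

```bash
python3 -m jog '0 0 0 0 0 4 0.6;0 0 0 0 0 8 0.6;0 0 0 0 0 12 0.6'
python3 - <<'E'
from m import *
o=get_obs();print(o["eef_rot"],o["force"],o["moment"],o["tau"])
for n in ["side","wrist"]:
    c=camera(n);cv2.imwrite(f"pics/{n}7.png",c["img"][:,:,::-1])
a=cv2.imread("pics/side7.png")[130:230,210:330];cv2.imwrite("pics/s7c.png",cv2.resize(a,None,fx=5.5,fy=5.5,interpolation=cv2.INTER_CUBIC))
E
```

```text
time_s: 10.05
ee_pos: [0.5952, 0.1169, 0.1045]
eef_rot: [-1.566, 0.003, -1.328]
force: [-0.6, 0.7, 1.8]
grip_width: 0.0562
[-1.56611507  0.0033131  -1.32773044] [-0.6483556   0.69639267  1.81850467] [ 0.05982095  0.23686298 -0.45603045] [-5.85098367e-02 -6.16081452e+01 -3.25544357e+01 -3.04945651e-01
 -3.07841571e-01  1.30360521e+00]
```

View pics/s7c.png

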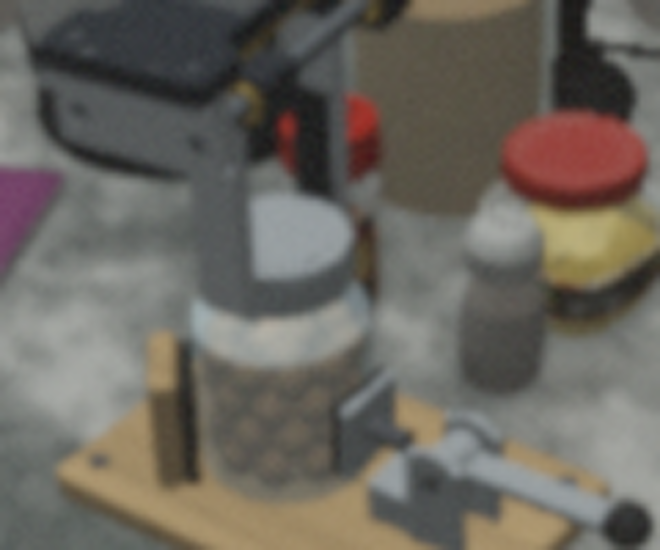

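View pics/wrist7.png

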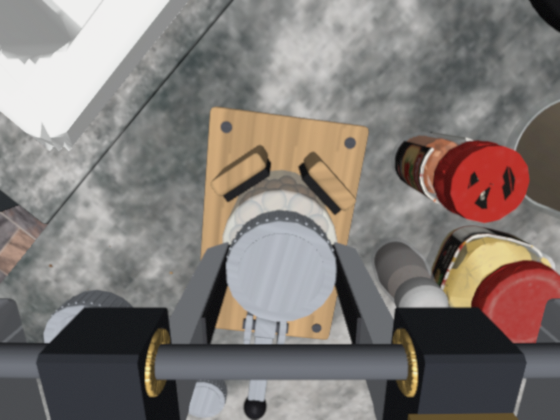

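The moment is −0.46 N m while turning, so the tight lid is turning in the grip. The wrist picture shows the lid centred between the fingers at (281,268). About 34° of 66° is done.

```bash
python3 -m jog '0 0 0 0 0 4 0.6;0 0 0 0 0 8 0.6;0 0 0 0 0 12 0.6;0 0 0 0 0 15 0.6' 55
python3 - <<'E'
from m import *
o=get_obs();print(o["eef_rot"],o["force"],o["moment"])
E
python3 -m jog '0 0 0 0 0 4 0.6;0 0 0 0 0 8 0.6;0 0 0 0 0 12 0.6;0 0 0 0 0 16 0.6;0 0 0 0 0 18 0.6'
python3 - <<'E'
from m import *
o=get_obs();print(o["eef_rot"],o["force"],o["moment"])
E
```

```text
time_s: 10.48
ee_pos: [0.5956, 0.1171, 0.1054]
eef_rot: [-1.565, 0.003, -1.067]
force: [-3.5, 0.6, 11.5]
grip_width: 0.0568
[-1.56471436  0.00278148 -1.06680112] [-3.54957044  0.61325221 11.45763725] [ 0.03558411  0.91573846 -0.45717872]
time_s: 10.9
ee_pos: [0.5955, 0.1173, 0.1063]
eef_rot: [-1.564, 0.003, -0.751]
force: [-6.1, 0.6, 10.7]
grip_width: 0.0563
[-1.56441266  0.00280266 -0.75146174] [-6.07142424  0.62882232 10.73313476] [ 0.1455035   1.33055622 -0.15549383]
```

I've turned 67°. The torque fell to −0.16 N m and the seal now pushes the tool up, so the lid has let go. I'll lift it straight up in stages.

```bash
python3 -m jog '0 0 2 0 0 0 0.6;0 0 4 0 0 0 0.6;0 0 6 0 0 0 0.6;0 0 8 0 0 0 0.6;0 0 8 0 0 0 0.6'
python3 - <<'E'
from m import *
o=get_obs();print(o["ee_pos"],o["eef_rot"],o["force"],o["moment"])
E
```

```text
time_s: 11.32
ee_pos: [0.5957, 0.1172, 0.1147]
eef_rot: [-1.564, 0.002, -0.752]
force: [-1.3, -0.1, 0.6]
grip_width: 0.0566
[0.59573968 0.11718859 0.11469284] [-1.56415152  0.00233774 -0.75238721] [-1.30745639 -0.10106245  0.57505623] [-0.26504792  0.20835565  0.02429898]
```

Free. The force is near zero after 10 mm of lift, so I'll continue to about 31 mm in total.

```bash
python3 -m jog '-0.3 0 4 0 0 0 0.6;-0.5 0 8 0 0 0 0.6;-0.8 -0.3 12 0 0 0 0.6;-0.8 -0.3 16 0 0 0 0.6;-0.8 -0.3 19 0 0 0 0.6;-0.8 -0.3 21 0 0 0 0.6;-0.8 -0.3 21 0 0 0 0.6;-0.8 -0.3 21 0 0 0 0.6'
python3 - <<'E'
from m import *
o=get_obs();print(o["ee_pos"],o["eef_rot"],o["force"],o["moment"],rv(-.752))
for n in ["side","wrist","top"]:
    c=camera(n);cv2.imwrite(f"pics/{n}8.png",c["img"][:,:,::-1]);np.savez(f"{n}8.npz",**c)
    for t in ["cap","jar","lever_knob"]:
      for m in masks_of(t,n)[:3]:
        X=mp(c,m["mask"])
        if len(X)<5: continue
        zt=np.percentile(X[:,2],90);k=X[abs(X[:,2]-zt)<.004]
        print(n,t,round(float(m["conf"]),2),m["extent"],zt.round(4),((k.min(0)+k.max(0))/2).round(4),np.ptp(k,axis=0).round(3))
        if t=="cap" and zt>.13:
            A=X[X[:,2]>zt-.004];q=np.linalg.lstsq(np.c_[A[:,:2],np.ones(len(A))],A[:,2],rcond=None)[0];print("   tilt deg",np.degrees(q[:2]))
a=cv2.imread("pics/side8.png")[110:230,200:340];cv2.imwrite("pics/s8c.png",cv2.resize(a,None,fx=5,fy=5,interpolation=cv2.INTER_CUBIC))
E
```

```text
time_s: 11.98
ee_pos: [0.5949, 0.1169, 0.1357]
eef_rot: [-1.564, 0.002, -0.752]
force: [0.6, 1.1, -0.7]
grip_width: 0.0562
[0.59491529 0.11689082 0.13567667] [-1.56415701  0.00233152 -0.7524015 ] [ 0.61413718  1.13592569 -0.68286883] [ 0.00326551  0.00892667 -0.01238403] [-0.36903882  0.16236791  0.02344753]
side cap 0.87 [244.2, 156.3, 273.3, 176.8] 0.1568 [0.5917 0.1145 0.1559] [0.055 0.057 0.006]
   tilt deg [ 0.86621429 -0.39880307]
side cap 0.62 [315.1, 254.5, 341.4, 277.1] 0.017 [ 0.567  -0.093   0.0159] [0.044 0.043 0.006]
side cap 0.58 [252.3, 258.0, 293.6, 303.8] 0.0287 [ 0.4568 -0.0435  0.0277] [0.079 0.079 0.006]
side jar 0.91 [241.7, 175.2, 276.6, 219.3] 0.1132 [0.59   0.1096 0.1132] [0.046 0.04  0.008]
side lever_knob 0.8 [294.2, 211.8, 326.7, 228.6] 0.0624 [ 0.6099 -0.0108  0.0624] [0.022 0.087 0.008]
side lever_knob 0.23 [261.1, 146.7, 280.0, 185.2] 0.1055 [0.6974 0.1812 0.1046] [0.032 0.04  0.005]
wrist cap 0.96 [2.0, 170.2, 103.6, 253.2] 0.029 [ 0.4582 -0.0413  0.0281] [0.077 0.079 0.006]
wrist cap 0.88 [225.5, 206.9, 336.1, 321.7] 0.1568 [0.595  0.1165 0.1555] [0.05
[... 218 characters left out ...]
982] [0.045 0.048 0.008]
wrist jar 0.25 [153.7, 88.7, 382.2, 321.6] 0.0687 [0.5894 0.1021 0.0687] [0.094 0.138 0.008]
wrist lever_knob 0.66 [226.7, 209.5, 334.3, 323.9] 0.1568 [0.5949 0.1168 0.1555] [0.058 0.058 0.005]
top cap 0.67 [303.4, 259.9, 342.8, 298.8] 0.0294 [ 0.4575 -0.0427  0.0288] [0.077 0.076 0.007]
top cap 0.67 [335.5, 222.8, 356.9, 239.5] 0.0173 [ 0.5682 -0.092   0.0165] [0.039 0.043 0.006]
top cap 0.29 [278.6, 186.7, 327.5, 240.5] 0.0578 [ 0.6026 -0.0025  0.0579] [0.034 0.093 0.008]
top jar 0.73 [292.8, 203.4, 330.8, 213.8] 0.0629 [ 0.6094 -0.0089  0.0629] [0.024 0.085 0.008]
top lever_knob 0.49 [292.0, 198.3, 330.5, 213.3] 0.0624 [ 0.6094 -0.0079  0.0619] [0.024 0.087 0.007]
```

View pics/s8c.png

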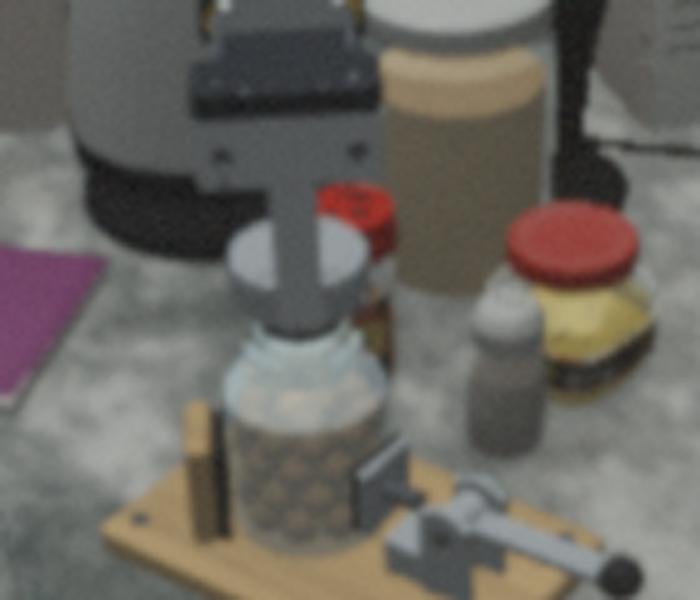

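View pics/wrist8.png

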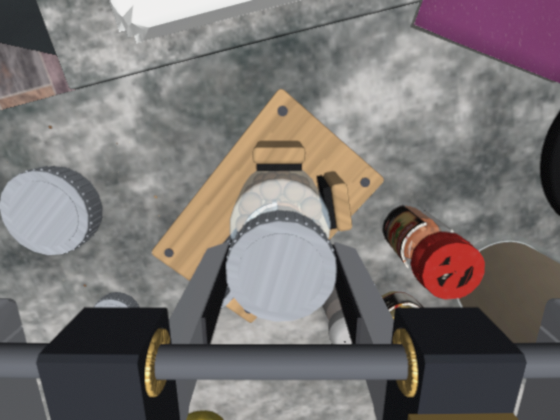

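The lid is off. In the crop it hangs at (298,275), clear above the open neck at (305,330). The jar is in the holder, the lever is down at (540,545), and the spice jar and mill have not moved. I'll let it settle and check once more.

```bash
python3 -m jog '0 0 0 0 0 0 0.6;0 0 0 0 0 0 0.6;0 0 0 0 0 0 0.6;0 0 0 0 0 0 0.6;0 0 0 0 0 0 0.6;0 0 0 0 0 0 0.6'
python3 - <<'E'
from m import *
o=get_obs();print(o["ee_pos"],np.abs(o["joint_vel"]).max())
c=camera("side")
for t in ["spice_jar","mill","jar"]:
  for m in masks_of(t,"side")[:1]:
    X=mp(c,m["mask"]);zt=np.percentile(X[:,2],90);k=X[abs(X[:,2]-zt)<.004];print(t,np.median(k,0).round(4),m["extent"])
hand_in()
E
```

```text
time_s: 13.08
ee_pos: [0.5949, 0.1169, 0.1357]
eef_rot: [-1.564, 0.002, -0.752]
force: [0.3, -0.3, -1.2]
grip_width: 0.0566
[0.5949318  0.11688842 0.13566951] 0.0011831145125457453
spice_jar [0.6959 0.1769 0.1046] [263.4, 150.2, 279.6, 182.8]
mill [0.6974 0.0876 0.0872] [293.0, 166.8, 312.5, 204.3]
jar [0.5813 0.1014 0.1128] [246.0, 174.4, 276.4, 224.4]
the job is handed in; nothing more can be done
```

I handed the job in at about 13 s of the 42 s allowed, with the lid off the jar and still held above the open mouth.

- **Lever:** I pushed it along its arc to its stop. The force rose to 34 N there, which is under the 40 N limit. Later pictures show it still down.
- **Lid:** I gripped the 58 mm lid on the jar at 55 N and turned it 67° anticlockwise. Resistance while turning was about 0.46 N m, then dropped as the lid let go.
- **Lift:** I raised it 31 mm straight up, which puts the skirt about 14 mm above the mouth by calculation.

**Last checks:**
- The arm was still. The lid measured level to within about 1°, by the side and wrist cameras.
- The gripper stood within 0.2 mm sideways of where it gripped the lid.
- The jar was in the holder.
- The mill read the same place as at the start, within about 2 mm.

**Disagreements:**
- The cameras differed by 2–4 mm on the lid's absolute position, so I relied on the wrist camera and the contact forces.
- In the side picture the lid looks roughly 1 pixel (about 2 mm) off the jar's middle, within calibration error.
- The spice jar's side reading shifted by about 5 mm in each horizontal direction. The gripper partly hid it in that view and never came near it, so I take that as masking rather than movement.

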